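# Release the eccentric lock and push the pulley under the drill bush

## Task

On the small drilling fixture, push the crank lever round until the thin side (low point) of the eccentric cam squarely faces the follower bar of the slide, and only then push the slide's upright plate forward until the slide is fully home, with the pulley under the drill bush. Just push with the fingertips: lift nothing, keep the pulley seated on its spigot, leave the cam at its low point, and leave the spare pulley, the tin and the chuck key where they are.

Things in the scene. Friction and masses are not known exactly. Their poses are not given: they have to be found in the camera images.
- fixture: Dark iron base plate bolted to the bench, 210 x 220 x 12 mm, carrying slide, cam and drill-bush arm. Origin: on the bench, on the slide's centre line; the plate spans x -85 to 125, y -70 to 150 mm in its frame. Its x axis is the slide's forward direction, y is towards the cam, z up. Guide strips 24 mm high run at y -41 and 41 mm.
- drill_bush (a point): Lower end of the round steel drill bush, 94 mm above the bench at fixture x 71, y 0. It hangs from a green arm (top 112 mm above the bench) on a green post, 24 x 20 mm, at fixture x 71, y -58 mm, on the side away from the cam. Fixed.
- cam_pivot (a point): Point on the cam's vertical turning axis at the disc's top, 46 mm above the bench, fixed at fixture x 50, y 95 mm. The cam is a steel disc of 60 mm diameter, 28 to 46 mm above the bench, set 14 mm off the axis: thin side 16, thick side 44 mm from the axis. A flat lever (16 mm wide, top 56 mm above the bench) lies over the thin side.
- cam (a joint): Cam angle, rad. 0 = low point: thin side and lever point straight back (fixture -x) at the follower bar. Growing = clockwise from above: at pi/2 the lever points along fixture +y (outwards), at pi along +x. Stops at -0.9 and 2.9; starts at 1.9 to 2.6, where it stops the slide 15 to 26 mm short. About 6 N on the handle turns it; it stays where left and can be overshot.
- lever_handle (a point): Centre of the top face of the upright black round handle at the lever's end: 16 mm diameter, standing from 56 to 101 mm above the bench, its axis 70 mm from the cam's turning axis. Moves with the cam.
- slide (a joint): Travel of the follower slide along fixture +x, m. Starts at 0 (back stop); 0.045 is fully home against its end stop. About 3 N moves it, and it stays where it is left. It can come home only with the cam near its low point.
- push_plate (a point): Middle of the top edge of the rear face of the upright steel plate at the slide's rear end, 90 mm above the bench. The plate is 68 mm wide, 10 mm thick and stands from 30 to 90 mm above the bench; push its rear face along fixture +x. Moves with the slide.
- follower_face (a point): Middle of the front face of the follower bar, a square steel bar (14 x 16 mm, 30 to 46 mm above the bench) reaching out from the slide on the cam's side, straight behind the cam; it meets the cam. Moves with the slide.
- spigot (a point): Foot of the round pin (22 mm diameter, 20 mm high) on the slide's top face, 30 mm above the bench, on which the pulley sits. Moves with the slide.
- pulley: Bare aluminium belt pulley, 72 mm diameter, 40 mm high, with a 26 mm bore, lying loose over the spigot on the slide. Origin: centre of its underside.
- spare_pulley: A second, like pulley (72 x 40 mm) lying on the bench on the right of the fixture (its -y side). Bystander. Origin: centre of its underside.
- paste_tin: Closed metal tin, 60 mm diameter, 60 mm high, on the bench beyond the fixture. Bystander. Origin: centre of its underside.
- chuck_key: Drill chuck key, T-shaped, 108 mm long and 20 mm high, lying on the bench on the left of the fixture (its +y side). Bystander. Origin: on the bench under the cross-bar end; x along the shank.
Things that resemble listed ones, but are neither listed nor needed, are in the scene too. Leave any black, blue or turquoise look-alike of the pulley alone.

How it is judged:
On the way, in this order (a step that is already met when the one before it is completed fails the run):
1. the cam is at its low point (within 0.35 rad) with the slide still back (less than 8 mm forward) (value of joint cam between -0.35 and 0.35 rad and value of joint slide below 0.008 m), for 0.2 s.
2. the slide is fully home (within 2 mm) (value of joint slide above 0.043 m), for 0.2 s.
At the end, for the whole second after the job is handed in: The slide is within 2 mm of its 45 mm end stop, the cam is within 0.35 rad of its low point, and the pulley lies flat, seated and at rest on its spigot (value of joint slide above 0.043 m and value of joint cam between -0.35 and 0.35 rad and horizontal distance between pulley and spigot below 0.006 m and height (world z) of pulley below 0.034 m and angle between pulley's own z axis and vertical below 0.1 rad and linear speed of pulley below 0.02 m/s); the robot touches nothing.
It fails at once if the slide is pushed 8 mm or more forward while the cam is not at its low point (within 0.35 rad) (value of joint slide above 0.008 m and (value of joint cam above 0.35 rad or value of joint cam below -0.35 rad)).
It fails at once if the pulley is lifted 10 mm or more off the slide (height (world z) of pulley above 0.04 m).
It fails at once if a bystander is moved 20 mm or more, or lifted (distance of any of spare_pulley, paste_tin, chuck_key from where it was at the start of the episode above 0.02 m).
It also fails if it takes over 54 s, if anything falls off the work surface, if the arm or the gripper's body presses on something with over 40 N, if the wrist force passes 120 N, or if a joint passes its speed limit or range.

## Robot

A 6-joint arm with a two-finger parallel gripper is mounted at the origin on the work surface. World frame = base frame: x ahead of the robot, y to its left, z up, the work surface at z = 0. Lengths are in m, angles in rad, forces in N, time in s.
With the tool pointing down it reaches from about 0.35 to 0.975 m from the base axis. Payload 4.9 kg.
Tool frame: the origin (TCP) lies on the centre line of the jaws, within the pads' length; the fingertips stand 11 mm ahead of it and the grasp point (between the pads) lies 8 mm behind it (manip.finger_overhang is the distance from the TCP to the fingertips, in m); y points along the fingers, z is the direction in which the jaws open and shut, and the axes are right-handed (so a half turn about y gives the same grasp; the last joint's range is limited). The gripper opens to 85 mm and grips with 20 to 120 N. Pads are 22 mm wide; open, the fingers measure 114 mm over their backs; the gripper's body (76 mm by 85 mm) begins 54 mm behind the grasp point. The pads swing forward as they close: fully open they stand 13 mm farther back than shut.
Start: joints at [-1.327, 0.053, 1.613, -0, 1.476, -0.119], TCP at [0.222, -0.584, 0.242] pointing down, gripper open.
Joint ranges: [-3.01, 3.01], [-1.01, 2.22], [0.06, 2.58], [-1.02, 4.17], [0.09, 2.62], [-3.14, 3.14]. Speed limits (rad/s): [2.57, 2.57, 3.14, 3.14, 3.14, 3.14].

## Interface

Orientations are given as a unit quaternion [w, x, y, z].
In Python, from plant import readout, cams, workorder, manip gives the robot as it stands.
- The arm moves only by the tool play_rows, never from a script. Its arguments are lists of equal length, an entry for each row: "slide": the shift along the tool's x, y, z in cm, a list of three; "yaw": the turn about the tool's y in degrees; "grip": the closure, from -1 (fully open) to 1 (shut), so that 0 is half open. In form: {"slide": [[x, y, z], ...], "yaw": [yaw, ...], "grip": [grip, ...]}. A call has 1 to 12 rows; each row shifts and turns the commanded pose from where the row before left it, along the tool's axes as they then stand; what a row does not reach is not made up. A row lasts 1/10 s, in which the tool goes at most 50 mm and 8.59 degrees, less where a joint would pass 70% of its speed; a pose out of reach is approached as far as the arm can. A call with a gripper value outside its range is refused whole. The fingers move at their own pace and stop on an object; the grip force is fixed at half the most. Time passes only in rows, so rows that do not move let the fingers close. It gives the time, the measured TCP pose, the force and the opening at its end, in the units of the state.
- readout.state(): the state, without advancing time (a new reading comes with each control period).
- cams.grab_frame(name): name is "side" or "top"; returns a dict with "image" (420x560x3 uint8, red, green, blue), "mtx" (3x3 intrinsics, pixels), "dist" ([k1, k2, p1, p2, k3] as OpenCV has them; the pictures are not rectified), "R" (3x3) and "t" (3): a world point X has camera coordinates R X + t. Camera axes: x right, y down, z forward; pixel columns grow to the right and rows downward; lengths in m; the calibration is good to about 2 mm. A picture is of the moment at which its call begins. There is no depth.
- workorder.job_done(): hands the job in, once; it reports no verdict.
The state is a dict: "time": time; "joint_pos": joint angles; "joint_vel": joint speeds; "joint_efforts": joint torques, N m; "tool_pos": TCP position; "tool_rot": TCP orientation; "contact_force": force on the tool from outside, world axes, zero at the start; "ft_torque": the same for the moment, N m; "gripper_width": opening from 0.0 (shut) to 1.0 (fully open).
Only numpy, scipy, OpenCV 4.12 (cv2) and the standard library are available. Lean on these libraries where they do the work, as an engineer would, in place of code of your own. Each camera call takes 0.05 s, during which the arm holds its last target.

## Working session

There is one attempt and no reset: what is moved stays moved. The work goes in short steps, Python scripts to look and compute and a tool call to move; the robot and the scene stay as the last step left them, time stands still between calls to the robot, and variables do not carry over. Pictures are saved under pics/ and viewed, and the job is handed in when it is done.

Besides the shell and the picture viewer there is one more tool, called after "Request:" as name(argument=value, ...) on one line, values as JSON. play_rows: Moves the arm, as the interface text tells. Its arguments: {"type":"object","properties":{"slide":{"type":"array","items":{"type":"array","items":{"type":"number"}}},"yaw":{"type":"array","items":{"type":"number"}},"grip":{"type":"array","items":{"type":"number"}}},"required":["slide","yaw","grip"]}

```bash
mkdir -p pics; ls; python3 - <<'E'
from plant import readout, cams, manip
import cv2
s=readout.state(); print(s)
print([ (a,getattr(manip,a)) for a in dir(manip) if a[0]!='_'])
for n in ("side","top"):
    f=cams.grab_frame(n); cv2.imwrite(f"pics/{n}0.png",cv2.resize(f["image"][:,:,::-1],(800,600),interpolation=cv2.INTER_CUBIC))
    cv2.imwrite(f"pics/{n}0raw.png",f["image"][:,:,::-1])
    print(n,f["mtx"],f["dist"],f["R"],f["t"])
E
```

```text
pics
{'time': 0.0, 'joint_pos': array([-1.32698011e+00,  5.33567029e-02,  1.61429978e+00, -1.44677722e-05,
        1.47603458e+00, -1.19016626e-01]), 'joint_vel': array([ 0.0002625 ,  0.00133004, -0.00125945,  0.00134835,  0.00023657,
        0.00180676]), 'joint_efforts': array([-3.59214400e-04, -3.93677974e+01, -3.70176172e+01, -1.03614177e-04,
        7.08110645e-03, -5.18696467e-06]), 'tool_pos': array([ 0.22166561, -0.58371559,  0.24105966]), 'tool_rot': array([ 0.12752734, -0.12763003,  0.69624221, -0.69476193]), 'contact_force': array([0.63164518, 0.4006465 , 0.12082619]), 'ft_torque': array([ 0.01923964,  0.10198906, -0.05042736]), 'gripper_width': 0.9985213941811347}
[('IKError', <class 'plant.IKError'>), ('finger_overhang', 0.011)]
side [[506.63698486   0.         269.05965763]
 [  0.         506.63698486 216.03665148]
 [  0.           0.           1.        ]] [-0.13131611  0.          0.          0.          0.        ] [[-0.95823721 -0.28593556 -0.00472386]
 [-0.21031258  0.71580759 -0.66587395]
 [ 0.19377842 -0.63707171 -0.74604931]] [0.55148448 0.14697379 0.93107529]
top [[398.84371282   0.         278.45826454]
 [  0.         398.84371282 217.54120587]
 [  0.           0.           1.        ]] [-0.1100756  0.         0.         0.         0.       ] [[-0.01096375 -0.99990845  0.00793022]
 [-0.98851393  0.00964265 -0.15082185]
 [ 0.15073158 -0.00949271 -0.98852915]] [0.03032151 0.58218717 0.9550763 ]
```

View pics/side0.png

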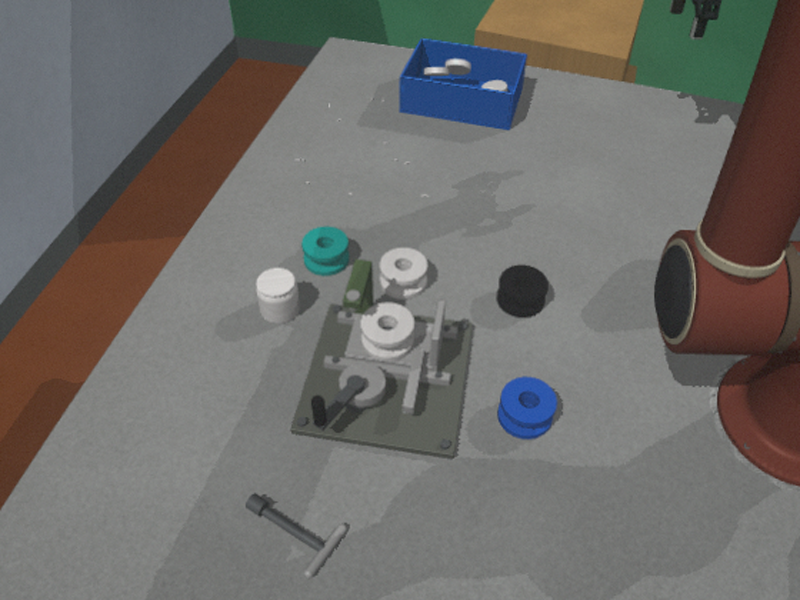

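View pics/top0.png

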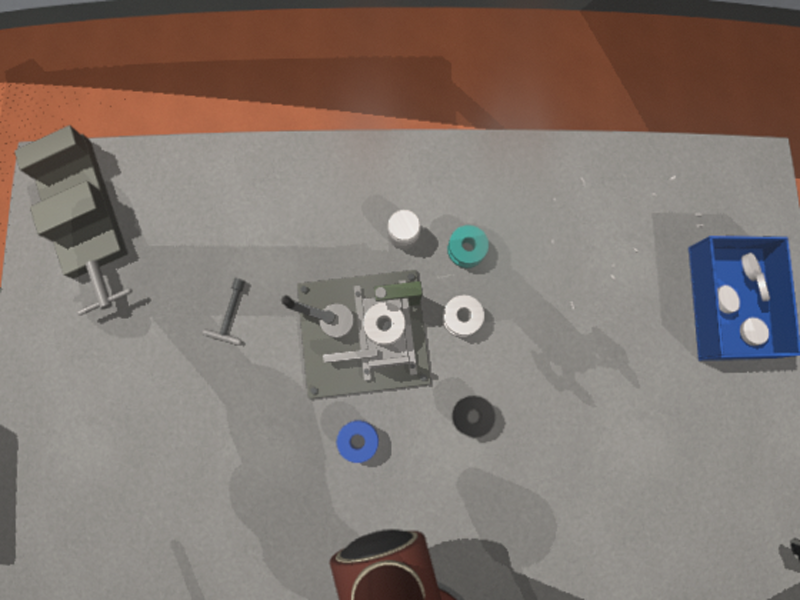

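The side view shows the fixture at about (385,380), with the handle at (318,410). The top view shows the fixture at (365,335), the handle at (288,302) and the push plate near (395,362). I'll take enlarged crops next.

```bash
python3 - <<'E'
import cv2
a=cv2.imread("pics/top0raw.png")[180:285,185:325]; cv2.imwrite("pics/topc.png",cv2.resize(a,(800,600),interpolation=cv2.INTER_CUBIC))
a=cv2.imread("pics/side0raw.png")[175:325,195:345]; cv2.imwrite("pics/sidec.png",cv2.resize(a,(600,600),interpolation=cv2.INTER_CUBIC))
E
```

```text
(no output)
```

View pics/topc.png

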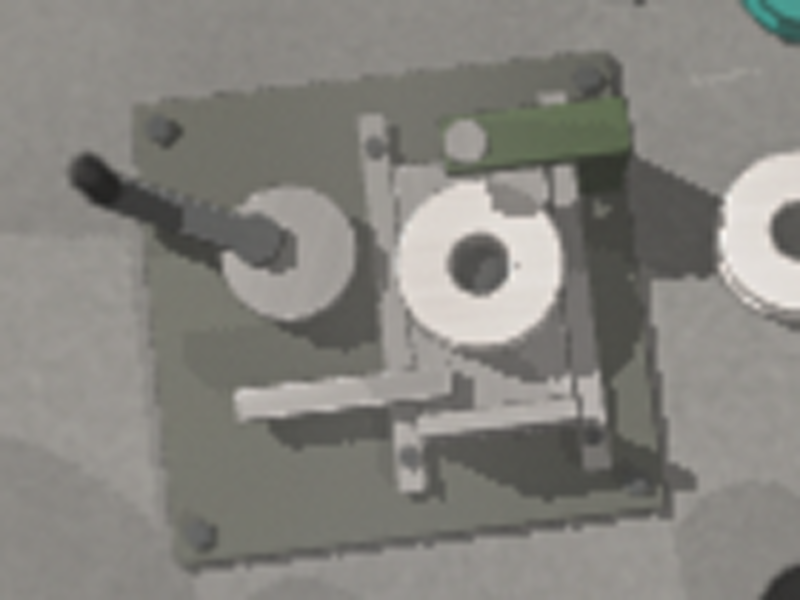

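View pics/sidec.png

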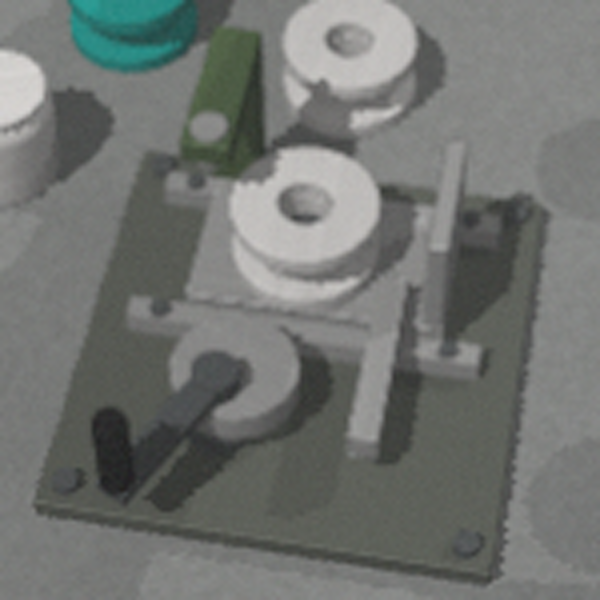

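```bash
cat > h.py <<'E'
import numpy as np, cv2
from scipy.optimize import least_squares
def proj(f,X):
    return cv2.projectPoints(np.atleast_2d(np.array(X,float)),cv2.Rodrigues(f["R"])[0],f["t"],f["mtx"],f["dist"])[0][:,0]
def F2W(p,P):
    P=np.atleast_2d(P).astype(float); c,s=np.cos(p[2]),np.sin(p[2])
    return np.c_[p[0]+c*P[:,0]-s*P[:,1],p[1]+s*P[:,0]+c*P[:,1],P[:,2]]
E
python3 - <<'E'
from h import *
from plant import cams
T=cams.grab_frame("top");S=cams.grab_frame("side")
t=lambda u,v:(185+u/5.714,180+v/5.714); s=lambda u,v:(195+u/4,175+v/4)
C=np.array([[.125,.15,.012],[.125,-.07,.012],[-.085,-.07,.012],[-.085,.15,.012]])
ct=np.array([t(135,105),t(615,55),t(670,512),t(188,568)])-.5
cs=np.array([s(38,508),s(148,152),s(546,212),s(492,578)])-.5
ht=np.array(t(88,170))-.5; hs=np.array(s(108,413))-.5
pt=np.array([t(420,432),t(580,412)]).mean(0)
def hp(q,a): return F2W(q,[[.05-.07*np.cos(a),.095+.07*np.sin(a),.101]])
def r(q): 
    W=F2W(q,C); return np.r_[(proj(T,W)-ct).ravel(),(proj(S,W)-cs).ravel(),(proj(T,hp(q,q[3]))-ht).ravel(),(proj(S,hp(q,q[3]))-hs).ravel()]
o=least_squares(r,[.7,0,0,2.2]); print(o.x, o.fun.round(1))
q=o.x; np.save("q.npy",q)
print("handle",hp(q,q[3]),"pivot",F2W(q,[[.05,.095,.046]]))
print("bush",F2W(q,[[.071,0,.094]]))
# check projections
for n,P in dict(pushplate_guess=[-.1,0,.09]).items(): pass
for n,P in dict(pivot=[.05,.095,.056],bush=[.071,0,.112],post=[.071,-.058,.112]).items():
    W=F2W(q,P);a=proj(T,W)[0]+.5;b=proj(S,W)[0]+.5
    print(n,((a-[185,180])*5.714).round(),((b-[195,175])*4).round())
# plate x: from side view/top: search fixture x for top rear edge middle
for x in np.arange(-.1,-.03,.01):
    W=F2W(q,[[x,-.034,.09],[x,.034,.09]]);print(round(x,3),((proj(T,W)+.5-[185,180])*5.714).round().tolist(),((proj(S,W)+.5-[195,175])*4).round().tolist())
E
```

```text
[0.53015158 0.04487469 0.10516031 2.05427311] [-0.   0.9 -0.4  0.2 -0.1  0.5 -1.8  0.6 -1.  -1.2 -0.5 -0.5  0.3 -1.8
  0.6 -0.3  0.6 -0.1 -0.6  1.3]
handle [[0.59575849 0.20964836 0.101     ]] pivot [[0.56990354 0.14459822 0.046     ]]
bush [[0.60075935 0.05232732 0.094     ]]
pivot [259. 245.] [217. 374.]
bush [469. 149.] [212. 130.]
post [610. 133.] [238.  43.]
-0.1 [[600.0, 557.0], [435.0, 577.0]] [[586.0, 158.0], [572.0, 269.0]]
-0.09 [[597.0, 533.0], [432.0, 552.0]] [[564.0, 155.0], [550.0, 266.0]]
-0.08 [[594.0, 509.0], [429.0, 528.0]] [[543.0, 152.0], [527.0, 263.0]]
-0.07 [[591.0, 484.0], [427.0, 504.0]] [[522.0, 149.0], [505.0, 260.0]]
-0.06 [[588.0, 460.0], [424.0, 479.0]] [[501.0, 147.0], [483.0, 257.0]]
-0.05 [[585.0, 436.0], [421.0, 455.0]] [[480.0, 144.0], [461.0, 254.0]]
-0.04 [[582.0, 412.0], [419.0, 431.0]] [[459.0, 141.0], [439.0, 251.0]]
-0.03 [[579.0, 388.0], [416.0, 407.0]] [[438.0, 138.0], [417.0, 248.0]]
```

The fit is consistent to about 1.5 px, with the cam at about 2.05 rad. The candidates:
- **Handle:** the black post at top (288,302), side (318,410). Only the black pulley is also black.
- **Push plate:** the upright plate at side (437,330), not the follower bar at (412,390).
- **Pulley:** the one at side (387,325). The white look-alike at (403,268) is the spare.

The crops confirm these. I'll cage the handle loosely and sweep it along its arc.

```bash
cat >> h.py <<'E'
from scipy.spatial.transform import Rotation as Ro
from plant import readout
def cur():
    s=readout.state(); w=s["tool_rot"]; return s,np.array(s["tool_pos"]),Ro.from_quat([w[1],w[2],w[3],w[0]]).as_matrix()
def to(target):
    s,p,R=cur(); return (R.T@(np.array(target)-p)*100).round(2)
E
python3 - <<'E'
from h import *
q=np.load("q.npy"); s,p,R=cur(); print(R.round(3))
a=q[3]; h=F2W(q,[[.05-.07*np.cos(a),.095+.07*np.sin(a),.101]])[0]
t=np.array([-np.sin(a),-np.cos(a)]);c,sn=np.cos(q[2]),np.sin(q[2]); tw=np.array([c*t[0]-sn*t[1],sn*t[0]+c*t[1],0])
print("tangent",tw, "tool comps",R.T@tw)
v=R.T@tw; print("yaw for +z",np.degrees(np.arctan2(v[0],v[2])),"-z",np.degrees(np.arctan2(-v[0],-v[2])))
print(to([h[0],h[1],.16]), s["time"])
E
```

```text
[[-0.935 -0.     0.355]
 [-0.355  0.001 -0.935]
 [-0.    -1.    -0.001]]
tangent [-0.92928777  0.36935651  0.        ] tool comps [ 0.73769307  0.00075643 -0.67513582]
yaw for +z 132.46471295180524 -z -47.53528704819477
[-63.13   8.24 -60.91] 0.2
```

Request:
play_rows(slide=[[-2.6,0,-2.5],[-2.6,0,-2.5],[-2.6,0,-2.5],[-2.6,0,-2.5],[-2.6,0,-2.5],[-2.6,0,-2.5],[-2.6,0,-2.5],[-2.6,0,-2.5],[-2.6,0,-2.5],[-2.6,0,-2.5],[-2.6,0,-2.5],[-2.6,0,-2.5]], yaw=[0,0,0,0,0,0,0,0,0,0,0,0], grip=[0,0,0,0,0,0,0,0,0,0,0,0])

```text
time: 1.4
tool_pos: [0.4073, -0.1917, 0.2423]
tool_rot: [-0.128, 0.127, -0.695, 0.696]
contact_force: [0.4, 0.2, -0.2]
gripper_width: 0.502
```

Request:
play_rows(slide=[[-2.6,0,-2.5],[-2.6,0,-2.5],[-2.6,0,-2.5],[-2.6,0,-2.5],[-2.6,0,-2.5],[-2.6,0,-2.5],[-2.6,0,-2.5],[-2.6,0,-2.5],[-2.6,0,-2.5],[-2.6,0,-2.5],[-2.6,0,-2.5],[-2.6,0,-2.5]], yaw=[0,0,0,0,0,0,0,0,0,0,0,0], grip=[0,0,0,0,0,0,0,0,0,0,0,0])

```text
time: 2.6
tool_pos: [0.5926, 0.1996, 0.242]
tool_rot: [-0.128, 0.128, -0.695, 0.696]
contact_force: [0.2, -0.7, 0.8]
gripper_width: 0.498
```

Request:
play_rows(slide=[[0,0,0],[0,0,0],[0,0,0],[0,0,0],[0,0,0],[0,0,0],[0,0,0]], yaw=[-8,-8,-8,-8,-8,-7.5,0], grip=[0,0,0,0,0,0,0])

```text
time: 3.3
tool_pos: [0.5921, 0.1981, 0.242]
tool_rot: [0.397, -0.397, 0.585, -0.585]
contact_force: [-0.3, -0.5, 0.2]
gripper_width: 0.501
```

```bash
python3 - <<'E'
from h import *
q=np.load("q.npy"); s,p,R=cur(); print(R.round(3),p,s["joint_pos"],s["gripper_width"],s["time"])
a=q[3]; h=F2W(q,[[.05-.07*np.cos(a),.095+.07*np.sin(a),.101]])[0]
print(to([h[0],h[1],.14]),to([h[0],h[1],.082]))
E
```

```text
[[-0.37  -0.001  0.929]
 [-0.929 -0.    -0.37 ]
 [ 0.    -1.    -0.   ]] [0.59209222 0.19807205 0.24197435] [ 2.03706690e-01  5.17433243e-02  1.61444283e+00 -1.53605341e-05
  1.47594996e+00  5.82917096e-01] 0.5010775611613812 3.3
[-1.21 10.2  -0.08] [-1.22 16.   -0.08]
```

Request:
play_rows(slide=[[-0.4,3.4,0],[-0.4,3.4,0],[-0.4,3.4,-0.1],[0,0,0]], yaw=[0,0,0,0], grip=[0,0,0,0])

```text
time: 3.7
tool_pos: [0.5918, 0.209, 0.1338]
tool_rot: [0.392, -0.4, 0.587, -0.584]
contact_force: [-0.6, 0.5, -0.5]
gripper_width: 0.502
```

```bash
cat > look.py <<'E'
import cv2,sys
import numpy as np
from plant import cams
t=cams.grab_frame("top")["image"][180:285,185:325,::-1]; s=cams.grab_frame("side")["image"][160:325,190:345,::-1]
a=cv2.resize(t,(560,420),interpolation=cv2.INTER_CUBIC);b=cv2.resize(s,(775*420//825,420),interpolation=cv2.INTER_CUBIC)
o=np.hstack([a,b]); o=cv2.resize(o,None,fx=800/o.shape[1],fy=800/o.shape[1]);cv2.imwrite(sys.argv[1],o)
E
python3 look.py pics/a1.png
```

```text
(no output)
```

View pics/a1.png

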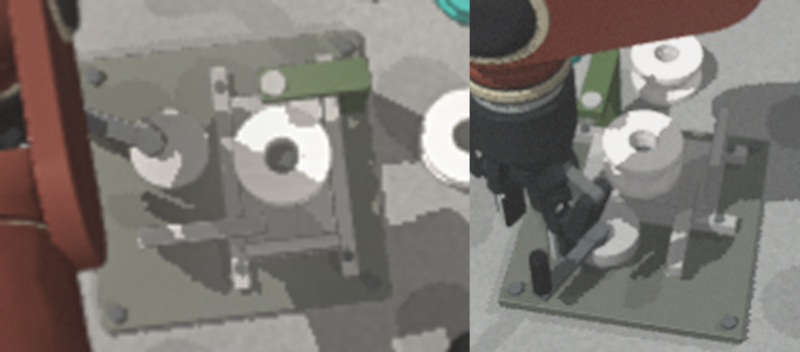

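The side view shows the open fingers, with tips near (512,215) and (572,240), straddling the line above the handle top at (540,258). The top view is occluded by the arm.

```bash
python3 - <<'E'
from h import *
s,p,R=cur(); print(p,R.round(3)); print(to([.5958,.2096,.079]))
E
```

```text
[0.5954644  0.2095155  0.14013376] [[-0.371 -0.001  0.929]
 [-0.929 -0.    -0.371]
 [ 0.001 -1.    -0.001]]
[-0.03  6.11  0.03]
```

Request:
play_rows(slide=[[0,1.5,0],[0,1.5,0],[0,1.0,0],[0,1.0,0],[0,1.0,0],[0,0,0],[0,0,0],[0,0,0]], yaw=[0,0,0,0,0,0,0,0], grip=[0,0,0,0,0,0.2,0.4,0.4])

```text
time: 4.6
tool_pos: [0.5963, 0.2097, 0.081]
tool_rot: [-0.397, 0.396, -0.585, 0.585]
contact_force: [-0.2, 0.4, 0.4]
gripper_width: 0.3
```

```bash
python3 look.py pics/a2.png
```

```text
(no output)
```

View pics/a2.png

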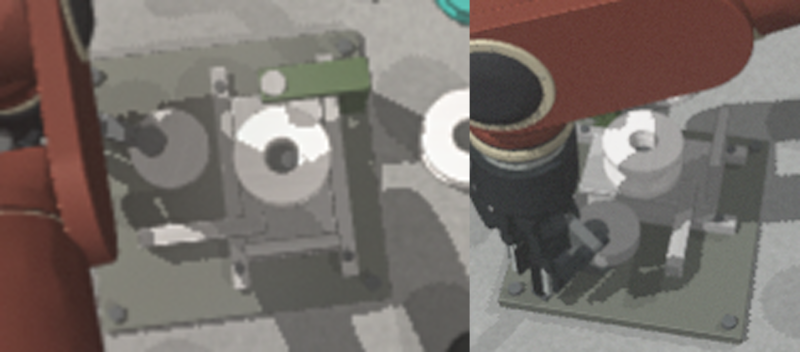

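Request:
play_rows(slide=[[0.03,0,-0.61],[0.03,0,-0.61],[0.03,0,-0.61],[0.03,0,-0.61],[0.03,0,-0.61],[0.03,0,-0.61],[0.03,0,-0.61],[0.03,0,-0.61],[0.03,0,-0.61],[0.03,0,-0.61],[0,0,0],[0,0,0]], yaw=[-5,-5,-5,-5,-5,-5,-5,-5,-5,-5,0,0], grip=[0.4,0.4,0.4,0.4,0.4,0.4,0.4,0.4,0.4,0.4,0.4,0.4])

```text
time: 5.9
tool_pos: [0.5379, 0.206, 0.0815]
tool_rot: [0.607, -0.606, 0.362, -0.364]
contact_force: [3.5, -0.6, 1.0]
gripper_width: 0.301
```

```bash
python3 look.py pics/a3.png; cat > ang.py <<'E'
from h import *
q=np.load("q.npy"); s,p,R=cur(); pv=F2W(q,[[.05,.095,0]])[0]
d=p[:2]-pv[:2]; c,sn=np.cos(q[2]),np.sin(q[2]); f=np.array([c*d[0]+sn*d[1],-sn*d[0]+c*d[1]])
print("p",p,"r",np.hypot(*d),"tool ang",np.arctan2(f[1],-f[0]),"F",s["contact_force"].round(1),"j",s["joint_pos"].round(2),s["time"])
print("R",R.round(3).tolist())
a=0;print("to low",to(F2W(q,[[-.02,.095,p[2]]])[0]))
E
python3 ang.py
```

```text
p [0.53787339 0.20613366 0.08141157] r 0.06937248483615802 tool ang 1.1960317012889796 F [ 3.1 -0.1  1.4] j [ 0.24  0.09  1.86 -0.    1.19 -0.26] 6.0
R [[0.473, 0.003, 0.881], [-0.881, 0.001, 0.473], [0.001, -1.0, 0.003]]
to low [ 4.29 -0.01 -6.57]
```

View pics/a3.png

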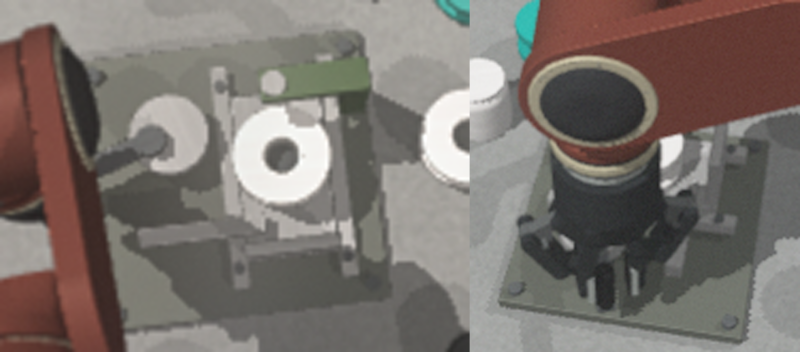

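The top view shows the lever turned outward, with its hub at (150,140) and its arm running to (100,172). The handle sits between the fingers in the side view at (603,290). Continuing.

Request:
play_rows(slide=[[0.03,0,-0.61],[0.03,0,-0.61],[0.03,0,-0.61],[0.03,0,-0.61],[0.03,0,-0.61],[0.03,0,-0.61],[0.03,0,-0.61],[0.03,0,-0.61],[0.03,0,-0.61],[0.03,0,-0.61],[0,0,0],[0,0,0]], yaw=[-5,-5,-5,-5,-5,-5,-5,-5,-5,-5,0,0], grip=[0.4,0.4,0.4,0.4,0.4,0.4,0.4,0.4,0.4,0.4,0.4,0.4])

```text
time: 7.2
tool_pos: [0.5021, 0.1589, 0.081]
tool_rot: [0.704, -0.703, 0.072, -0.073]
contact_force: [2.6, 3.5, 2.1]
gripper_width: 0.301
```

```bash
python3 ang.py
```

```text
p [0.50207561 0.1589453  0.08098079] r 0.06932868008982919 tool ang 0.3136095231967823 F [2.6 3.5 2.1] j [ 0.16 -0.02  1.97  0.    1.19 -1.2 ] 7.2
R [[0.979, 0.001, 0.204], [-0.204, 0.001, 0.979], [0.001, -1.0, 0.002]]
to low [ 0.27 -0.   -2.16]
```

Request:
play_rows(slide=[[0.03,0,-0.61],[0.03,0,-0.61],[0.03,0,-0.61],[0.03,0,-0.61],[0,0,0],[0,0,0]], yaw=[-5,-5,-5,-5,0,0], grip=[0.4,0.4,0.4,0.4,0.4,0.4])

```text
time: 7.8
tool_pos: [0.5008, 0.1345, 0.0804]
tool_rot: [0.706, -0.705, -0.05, 0.051]
contact_force: [0.1, 3.4, 1.5]
gripper_width: 0.297
```

```bash
python3 ang.py;python3 look.py pics/a4.png
```

```text
p [0.50075213 0.13447247 0.08035355] r 0.06988882134266991 tool ang -0.0402350662352792 F [0.1 3.4 1.5] j [ 0.12 -0.04  1.99  0.    1.19 -1.6 ] 7.8
R [[0.99, -0.001, -0.142], [0.142, 0.001, 0.99], [-0.001, -1.0, 0.001]]
to low [-0.01  0.    0.28]
```

View pics/a4.png

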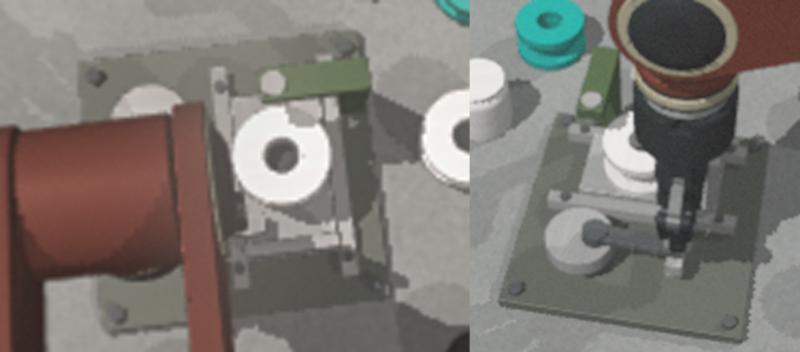

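The side view shows the lever from (595,232) to (668,243), pointing straight back along the slide's direction. The handle is still between the fingers. I'll unload the contact, rise clear and measure the cam.

Request:
play_rows(slide=[[0,0,0.2],[0,0,0.1],[0,-2,0],[0,-3,0],[0,-4,0],[0,-3,0],[-3,0,0],[-4,0,0],[-4,0,0],[0,0,0]], yaw=[0,0,0,0,0,0,0,0,0,0], grip=[0.4,0.4,0.4,0.4,0.4,0.4,1,1,1,1])

```text
time: 8.9
tool_pos: [0.3875, 0.1204, 0.1983]
tool_rot: [-0.705, 0.706, 0.05, -0.052]
contact_force: [0.1, 0.4, -0.2]
gripper_width: -0.0
```

```bash
python3 ang.py;python3 look.py pics/a5.png; python3 - <<'E'
from h import *
from plant import cams
f=cams.grab_frame("side")["image"][195:305,215:325,::-1]; cv2.imwrite("pics/a5s.png",cv2.resize(f,(600,600),interpolation=cv2.INTER_CUBIC))
f=cams.grab_frame("top")["image"][180:285,185:325,::-1]; cv2.imwrite("pics/a5t.png",cv2.resize(f,(800,600),interpolation=cv2.INTER_CUBIC))
E
```

```text
p [0.38749072 0.12041018 0.19830116] r 0.18400949820553775 tool ang -0.02667116992482056 F [ 0.1  0.4 -0.2] j [ 0.12 -0.49  2.14 -0.    1.49 -1.6 ] 8.9
R [[0.99, -0.003, -0.144], [0.144, -0.001, 0.99], [-0.003, -1.0, -0.001]]
to low [11.4  -0.04  0.04]
```

View pics/a5s.png

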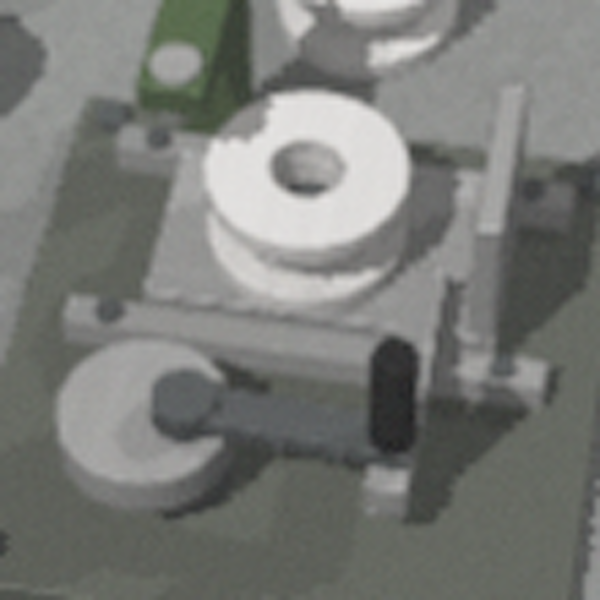

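View pics/a5t.png

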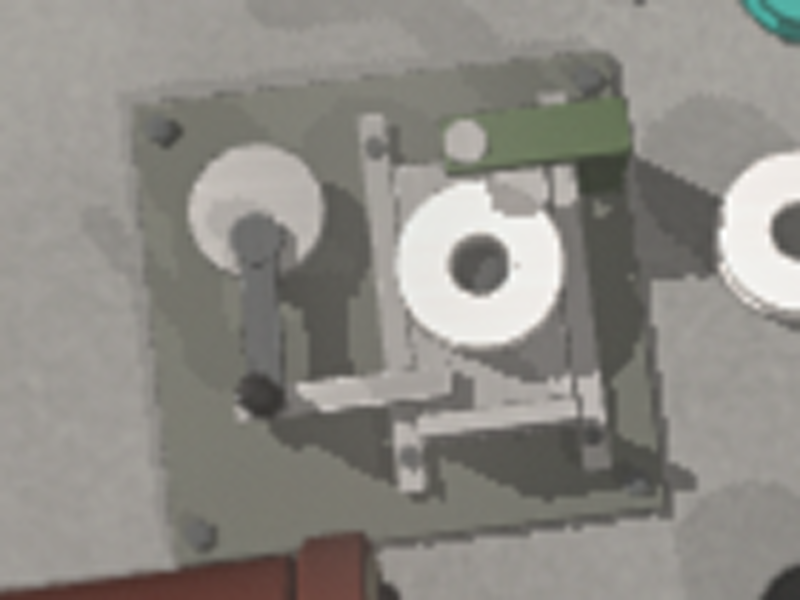

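The cam lever now points back, with the handle top at about (259,390) in the top crop and (393,353) in the side crop. The slide and pulley haven't moved. I'll compute the angle and the move to the push plate.

```bash
python3 - <<'E'
from h import *
from plant import cams
q=np.load("q.npy");T=cams.grab_frame("top");S=cams.grab_frame("side")
ht=np.array([185+259/5.714,180+390/5.714])-.5; hs=np.array([215+393/600*110,195+353/600*110])-.5
hp=lambda a:F2W(q,[[.05-.07*np.cos(a),.095+.07*np.sin(a),.101]])
o=least_squares(lambda a:np.r_[proj(T,hp(a[0]))[0]-ht,proj(S,hp(a[0]))[0]-hs],[0.]);print(o.x,o.fun.round(1))
# plate rear x: side-crop top edge rear corners approx (525,88) ; (505,235)
for x in (-.05,-.045,-.04,-.035,-.03):
    print(x,((proj(S,F2W(q,[[x,-.034,.09],[x,.034,.09]]))+.5-[215,195])*600/110).round().tolist())
s,p,R=cur()
for x,z in ((-.085,.20),(-.085,.072)): print(to(F2W(q,[[x,0,z]])[0]))
print("fixture x dir in tool",R.T@np.array([np.cos(q[2]),np.sin(q[2]),0]))
E
```

```text
[0.02664299] [0.1 1.4 1.3 0.2]
-0.05 [[545.0, 87.0], [520.0, 237.0]]
-0.045 [[531.0, 85.0], [504.0, 235.0]]
-0.04 [[517.0, 83.0], [489.0, 233.0]]
-0.035 [[502.0, 81.0], [474.0, 231.0]]
-0.03 [[488.0, 79.0], [459.0, 228.0]]
[ 4.03  0.04 -9.18]
[ 4.04 12.84 -9.18]
fixture x dir in tool [ 9.99230533e-01 -5.41881883e-04 -3.92179557e-02]
```

Cam is about 0.03 rad and the plate's rear face is at fixture x ≈ -0.043. Moving in behind the plate.

Request:
play_rows(slide=[[0,0,-3.0],[1,0,-3.0],[1.5,0,-3.2],[1.5,0,0],[0,3,0],[0,4,0],[0,4,0],[0,2.6,0],[0,0,0],[0,0,0]], yaw=[0,0,0,2.2,0,0,0,0,0,0], grip=[1,1,1,1,1,1,1,1,1,1])

```text
time: 10.2
tool_pos: [0.4451, 0.0357, 0.0644]
tool_rot: [0.706, -0.706, -0.037, 0.038]
contact_force: [0.4, 0.2, 0.4]
gripper_width: -0.0
```

```bash
cat > fx.py <<'E'
from h import *
q=np.load("q.npy"); s,p,R=cur(); c,sn=np.cos(q[2]),np.sin(q[2]); d=p-[q[0],q[1],0]
print("fixture tool xyz mm",(np.array([c*d[0]+sn*d[1],-sn*d[0]+c*d[1],d[2]])*1e3).round(1),"F",s["contact_force"].round(1),s["time"],s["gripper_width"])
print("fx dir in tool",(R.T@np.array([c,sn,0])).round(3))
E
python3 fx.py; python3 look.py pics/a6.png
```

```text
fixture tool xyz mm [-85.6  -0.2  64.4] F [0.4 0.2 0.4] 10.2 -0.00040957946134861174
fx dir in tool [ 1.    -0.001 -0.001]
```

View pics/a6.png

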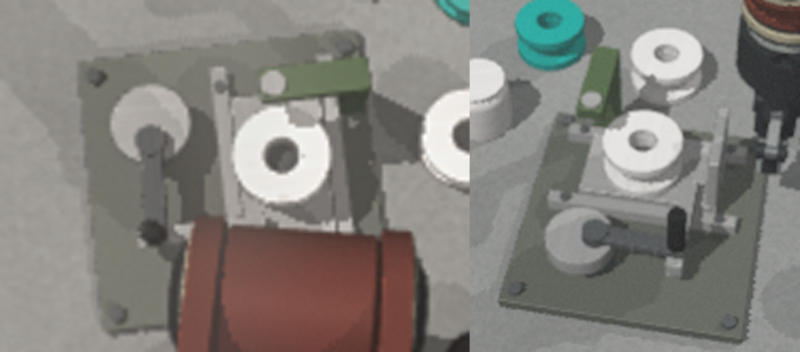

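The side view shows the shut fingertips at about (770,150) behind the plate at (718,170), centred. The cam and pulley are as before. Now I'll push gently.

Request:
play_rows(slide=[[0.6,0,0],[0.6,0,0],[0.6,0,0],[0.5,0,0],[0.3,0,0],[0.3,0,0],[0.3,0,0],[0.3,0,0],[0.3,0,0],[0.3,0,0],[0.3,0,0],[0.3,0,0]], yaw=[0,0,0,0,0,0,0,0,0,0,0,0], grip=[1,1,1,1,1,1,1,1,1,1,1,1])

```text
time: 11.5
tool_pos: [0.4912, 0.0408, 0.0641]
tool_rot: [0.706, -0.706, -0.037, 0.038]
contact_force: [-2.8, -0.7, 0.8]
gripper_width: -0.004
```

```bash
python3 fx.py; python3 look.py pics/a7.png
```

```text
fixture tool xyz mm [-39.2   0.1  64.1] F [-2.8 -0.7  0.8] 11.5 -0.0035340771645075756
fx dir in tool [ 1.    -0.001 -0.001]
```

View pics/a7.png

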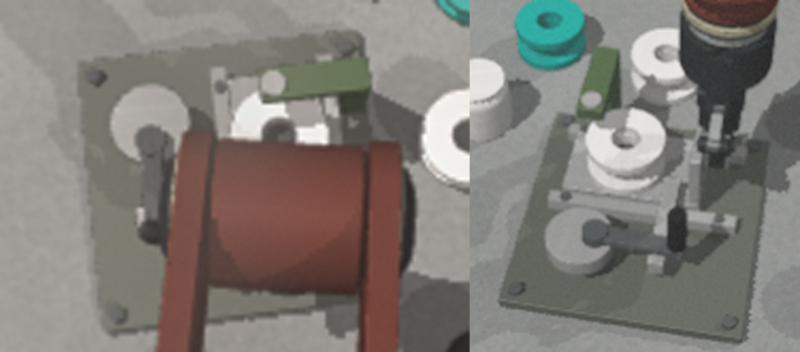

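The slide is moving: force is about 3 N, travel about 15 mm, and the pulley is riding along seated.

Request:
play_rows(slide=[[0.3,0,0],[0.3,0,0],[0.3,0,0],[0.3,0,0],[0.3,0,0],[0.3,0,0],[0.3,0,0],[0.3,0,0],[0.2,0,0],[0.1,0,0],[0,0,0]], yaw=[0,0,0,0,0,0,0,0,0,0,0], grip=[1,1,1,1,1,1,1,1,1,1,1])

```text
time: 12.7
tool_pos: [0.5183, 0.0437, 0.0642]
tool_rot: [0.706, -0.706, -0.038, 0.037]
contact_force: [-2.1, 0.3, -1.7]
gripper_width: -0.002
```

Request:
play_rows(slide=[[0.1,0,0],[0.1,0,0]], yaw=[0,0], grip=[1,1])

```text
time: 12.9
tool_pos: [0.52, 0.0439, 0.0643]
tool_rot: [0.706, -0.706, -0.037, 0.038]
contact_force: [-2.7, 0.3, -1.2]
gripper_width: -0.0
```

```bash
python3 fx.py
```

```text
fixture tool xyz mm [-10.2   0.   64.3] F [-2.7  0.3 -1.2] 12.9 -0.00034866180386064905
fx dir in tool [ 1.    -0.    -0.001]
```

Not against the stop yet, so I'll creep until the force rises.

Request:
play_rows(slide=[[0.1,0,0],[0.1,0,0],[0,0,0]], yaw=[0,0,0], grip=[1,1,1])

```text
time: 13.2
tool_pos: [0.521, 0.044, 0.0643]
tool_rot: [-0.706, 0.706, 0.036, -0.039]
contact_force: [-8.9, -0.8, 2.6]
gripper_width: -0.001
```

```bash
python3 fx.py; python3 look.py pics/a8.png
```

```text
fixture tool xyz mm [-9.2  0.  64.3] F [-8.9 -0.8  2.6] 13.2 -0.0011723249921647737
fx dir in tool [ 1.    -0.003 -0.001]
```

View pics/a8.png

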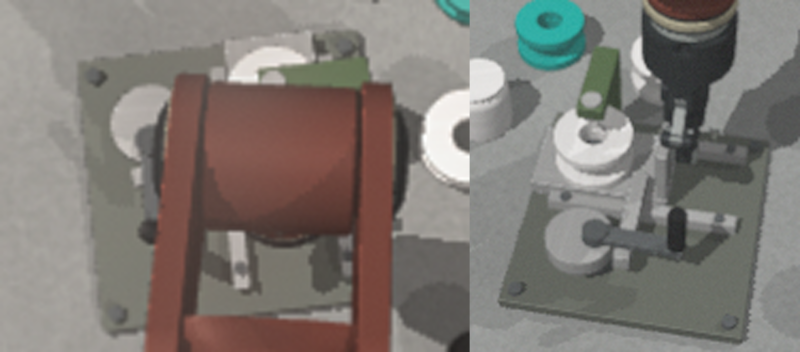

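The force rises to 9 N with the tool lagging, at a travel of about 45 mm, which matches the end stop. One more small press will confirm it.

Request:
play_rows(slide=[[0.1,0,0],[0.1,0,0],[0,0,0],[0,0,0]], yaw=[0,0,0,0], grip=[1,1,1,1])

```text
time: 13.7
tool_pos: [0.521, 0.044, 0.0643]
tool_rot: [-0.706, 0.706, 0.034, -0.041]
contact_force: [-16.5, -2.3, 10.1]
gripper_width: -0.001
```

```bash
python3 fx.py
```

```text
fixture tool xyz mm [-9.2  0.1 64.3] F [-16.5  -2.3  10.1] 13.7 -0.0010546217857525827
fx dir in tool [ 1.    -0.009 -0.002]
```

The slide is firmly stopped: force is up to 16 N and there's no more motion. Backing off, then rising for a clear look.

Request:
play_rows(slide=[[-0.3,0,0],[-0.5,0,0],[-2,0,0],[-3,0,0],[-3,0,0],[0,-4,0],[0,-4,0],[0,-4,0],[-2,0,0],[-2,0,0],[0,0,0],[0,0,0]], yaw=[0,0,0,0,0,0,0,0,0,0,0,0], grip=[1,1,1,1,1,1,1,1,1,1,1,1])

```text
time: 14.9
tool_pos: [0.3976, 0.0306, 0.1849]
tool_rot: [-0.706, 0.706, 0.039, -0.036]
contact_force: [0.2, 0.6, 0.1]
gripper_width: -0.0
```

```bash
python3 fx.py; python3 - <<'E'
from h import *
from plant import cams
f=cams.grab_frame("side")["image"][195:305,215:325,::-1]; cv2.imwrite("pics/a9s.png",cv2.resize(f,(600,600),interpolation=cv2.INTER_CUBIC))
f=cams.grab_frame("top")["image"][180:285,185:325,::-1]; cv2.imwrite("pics/a9t.png",cv2.resize(f,(800,600),interpolation=cv2.INTER_CUBIC))
q=np.load("q.npy");S=cams.grab_frame("side")
for x in (-.005,-.002,0,.002,.005): print(x,((proj(S,F2W(q,[[x,-.034,.09],[x,.034,.09]]))+.5-[215,195])*600/110).round().tolist())
E
```

```text
fixture tool xyz mm [-133.3   -0.3  184.9] F [0.2 0.6 0.1] 14.9 -0.00046559632938077367
fx dir in tool [ 1.     0.003 -0.001]
-0.005 [[417.0, 70.0], [385.0, 218.0]]
-0.002 [[408.0, 69.0], [376.0, 217.0]]
0 [[403.0, 68.0], [370.0, 216.0]]
0.002 [[397.0, 67.0], [364.0, 215.0]]
0.005 [[388.0, 66.0], [355.0, 214.0]]
```

View pics/a9s.png

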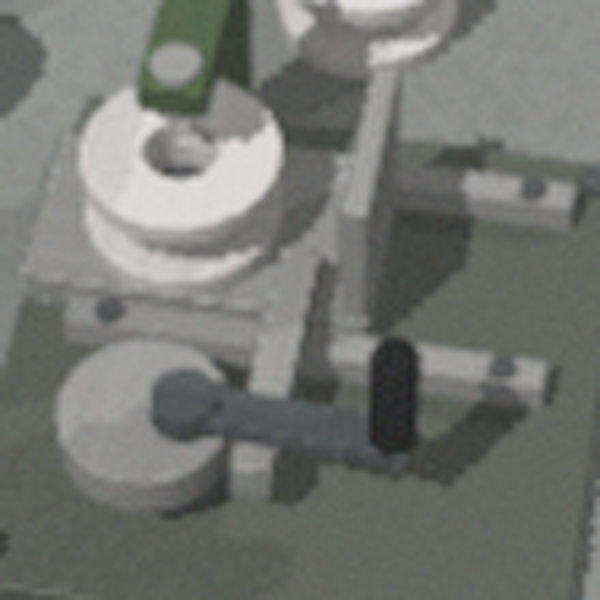

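View pics/a9t.png

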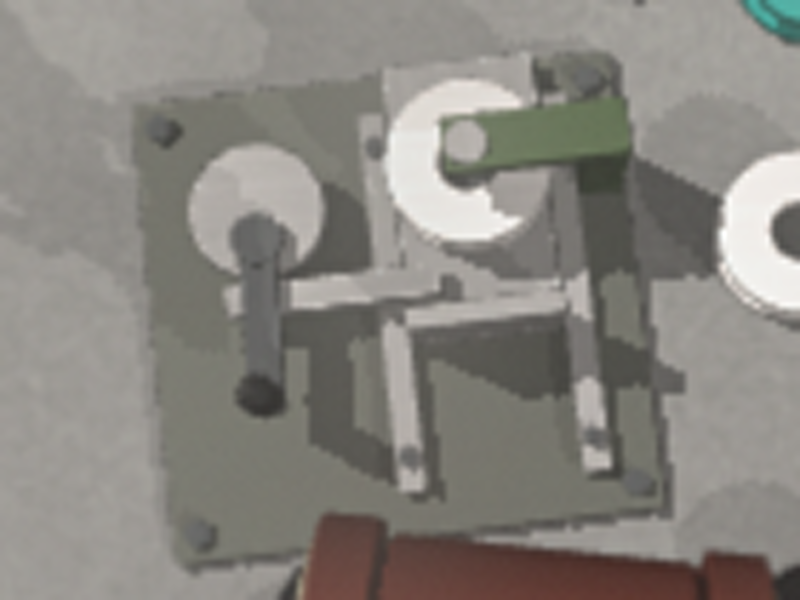

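Both crops show the slide home: the plate's rear edge is at fixture x ≈ +1 mm, from -43 to -44 at the start, so about 45 mm of travel. The pulley lies flat under the bush, the cam lever points straight back as before, and the robot is clear.

```bash
python3 -c "
from plant import workorder; print(workorder.job_done())"
```

```text
the job is handed in; nothing more can be done
None
```

I turned the cam to its low point, then pushed the slide fully home, and handed the job in at about 15 s. No verdict is reported on hand-in.

- **Cam:** I loosely caged the lever handle between the fingertips and swept it along its arc from about 2.05 rad. The two cameras then put it at about 0.03 rad, with the slide still fully back. The lever looked unmoved in the final pictures.
- **Slide:** I pushed the upright plate with the shut fingertips at about 3 N until it stopped dead. The force rose to about 16 N in the push direction with no further motion. Travel measured in the pictures was about 44 to 45 mm, good to about 2 mm, which is as large as the allowed margin, so the firm stop is the stronger evidence.
- **Final look:** The pulley lies flat under the drill bush, and the arm is clear with about 0 N contact force. I didn't measure how well the pulley is centred on the spigot. The spare pulley looked in place, but I didn't check the tin or the chuck key in the final pictures; the arm went nowhere near them at low height. No check failed or disagreed.

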